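Hold the hidden adjuster bolt on its index mark

ROBOT

A 6-joint arm with a two-finger parallel gripper is mounted at the origin on a cart in front of the work surface, level with it; the furniture and walls round the work are solid. World frame = base frame: x ahead of the robot, y to its left, z up, the work surface at z = 0. Lengths are in mm, angles in degrees, forces in N, time in s.
With the tool pointing down it reaches from about 350 to 975 mm from the base axis. Payload 4.9 kg.
Tool frame: the origin (TCP) lies on the centre line of the jaws, within the pads' length; the fingertips stand 25 mm ahead of it and the grasp point (between the pads) lies 6 mm ahead of it; z points along the fingers, y is the line along which they close (so a half turn about z gives the same grasp; the last joint's range is limited). The gripper opens to 85 mm and grips with 20 to 120 N. Pads are 22 mm wide; open, the fingers measure 114 mm over their backs; the gripper's body (76 mm by 85 mm) begins 54 mm behind the grasp point. The pads swing forward as they close: fully open they stand 13 mm farther back than shut.
Start: joints at [65.89, 3.019, 92.412, -0, 84.569, -6.818], TCP at [185.764, 596.736, 256.304] pointing down, gripper open.
Joint ranges: [-172.51, 172.51], [-57.92, 126.97], [3.15, 148.05], [-58.71, 238.71], [5.1, 150.11], [-179.66, 179.66]. Speed limits (degrees/s): [147.25, 147.25, 180, 180, 180, 180].

INTERFACE

Orientations are given as a 3x3 rotation matrix whose columns are the frame's x, y, z axes.
In Python, from rig import * gives the robot as it stands.
- The arm moves only by the shell command python3 -m inch 'ROWS' [OPENING]. ROWS is JSON, a list of rows, each an object of numbers: "dx", "dy", "dz": the shift along the tool's x, y, z in mm; "rx", "ry", "rz": the turn, a rotation vector about the tool's x, y, z in units of 5 degrees (1.0 is 5 degrees). A call has 1 to 8 rows; each row is the pose to reach, as a shift and turn from the pose commanded when the call began, along the tool's axes at that moment; what a row does not reach only later rows make up. A row lasts 1/10 s, in which the tool goes at most 50 mm and 8.59 degrees, less where a joint would pass 70% of its speed; a pose out of reach is approached as far as the arm can. A call with a gripper value outside its range is refused whole. OPENING is the closure in counts, from 0 (fully open) to 255 (shut), set as the call begins (- or left out, the last holds). The fingers move at their own pace and stop on an object; the grip force is fixed at half the most. Time passes only in rows, so rows that repeat a pose let the fingers close. It gives the time, the measured TCP pose, the force, the opening and the grip force at its end, in the units of the state.
- get_state(): the state, without advancing time (a new reading comes with each control period).
- read_camera(name): name is "scene" or "side" or "wrist"; returns a dict with "color" (384x512x3 uint8, red, green, blue), "fx", "fy", "cx", "cy" (pixels), "position" and "rotation" of the camera in the world. Camera axes: x right, y down, z forward; pixel columns grow to the right and rows downward; lengths in mm; the calibration is good to about 2 mm. A picture is of the moment at which its call begins. There is no depth.
- hand_in(): hands the job in; it is judged then, once.
Trained networks look in a picture, given as the dict that the camera call returned (one of the last four; its "shot" number tells which), for a name from the list of things; names that differ only in an ending like _2 or _b are one class to them, and where a whole thing is asked for, a point or a joint stands for the part that bears it (a point fixed in the world has none). Each returns a list of dicts, best first, with "p" (0 to 1); they miss things now and then, are a little off and sometimes report something else, mostly with a low value. They report only what shows in the picture. A call takes as long as a camera call.
- find_in(picture, label): "point" ([column, row] in pixels, amid what is visible of it).
- spot_point(picture, label): "point" ([column, row] in pixels: a listed point, or the origin of a listed thing).
The state is a dict: "time": time; "qpos": joint angles; "joint_velocities": joint speeds; "tau": joint torques, N m; "tcp_pos": TCP position; "ee_rot": TCP orientation; "ft_force": force on the tool from outside, world axes, zero at the start; "moment": the same for the moment, N m; "width": finger opening in mm; "grasp_force": force on a finger pad.
Only numpy, scipy, OpenCV 4.12 (cv2) and the standard library are available. Lean on these libraries where they do the work, as an engineer would, in place of code of your own. Each camera call takes 0.05 s, during which the arm holds its last target. There are 200 camera calls.

TASK

A mate is about to tighten the lock nut on the front of the belt-tension adjuster: reach down into the gap between its bracket and backing plate, grip the hidden hexagon bolt head between the fingers and turn it against its spring until the pointer on the front stands at the index clip. Finish while still holding the head firmly with the pointer on the mark, without letting go. Do not shift the clip, and leave the loose parts around it where they are.

Things in the scene. Friction and masses are not known exactly. Their poses are not given: they have to be found in the camera images.
- adjuster: fixed adjuster: base plate 150 (x) x 90 (y) x 12 mm; two upright plates 70 mm wide, 8 mm thick, tops 135 mm above the bench: bracket in front, backing plate behind, between them a gap 50 mm wide (x -25 to +25), open above and at both sides. Origin: underside centre; x from bracket to backing plate, y left seen from the front, z up. Bolt axis along x at z 115 mm. Front parts stand out to x -60 mm
- head_center (a point): hidden steel hexagon bolt head in the middle of the gap, this point at its centre, 115 mm above the bench, 20 mm below the plate tops: 24 mm across flats, 27.7 mm across corners, 16 mm thick (x); 17 mm free to each plate. Its y axis is square to one pair of flats (grip across them); its x axis is the bolt's axis; it turns with the bolt
- bolt (a joint): turn of bolt, head and pointer together (rad): 0 at the stop, where a spring rests it, up to 1.0; grows clockwise seen from the front (right-handed about the adjuster's x; the hanging pointer's tip moves left). The gripped flats lean 0.30 rad anticlockwise from upright at 0 and are upright at 0.30. The spring turns it back when let go; it needs 0.04 N m at 0, 0.13 N m at 0.75
- index_clip (a joint): angle of the index clip on its track (rad), in the same measure as the bolt: the pointer stands at the clip when the two values are equal. Lies between 0.40 and 0.75 and stays where it is
- pointer_tip (a point): tip of the dark steel pointer on the front of the bracket, 50 mm below the bolt's axis when it hangs straight down, 50 mm in front of the origin of the adjuster; turns with the bolt
- index_tip (a point): tooth of the index clip, a small 12 mm brass block on a dark arc-shaped track on the front of the bracket, 50 mm from the bolt's axis and in the plane of the pointer; the two tips coincide when the pointer is on the mark
- ratchet_handle: a loose ratchet wrench 199 mm long, 31 mm high, lying beside the adjuster; bystander
- bush: a loose grey rubber bush 35 mm across, 26 mm high, on the bench; bystander
- tape_roll: a loose roll of black tape 55 mm across, 19 mm high, on the bench; bystander

How it is judged:
By the outcome, as a careful person would: the job done as asked, in the order asked, and still so for the second after the job is handed in, while the arm keeps its last pose, push and grip.
It also fails if it takes over 32 s, if anything falls off the work surface, if the arm or the gripper's body presses on something with over 40 N, if the wrist force passes 120 N, or if a joint passes its speed limit or range.

## Working session

There is one attempt and no reset: what is moved stays moved. The work goes in short steps, Python scripts to look and compute and a shell command to move; the robot and the scene stay as the last step left them, time stands still between calls to the robot, and variables do not carry over. Pictures are saved under pics/ and viewed, at most 10 in all, crops included, and the job is handed in when it is done.

```bash
mkdir -p pics; ls; python3 - <<'E'
from rig import *
import cv2,numpy as np
s=get_state();print(s['time'],s['tcp_pos'],np.round(s['ee_rot'],3).tolist(),s['width'])
ims=[]
for n in ['scene','side']:
    p=read_camera(n);ims.append(p['color'])
    print(n,p['fx'],p['cx'],p['cy'],np.round(p['position'],1),np.round(p['rotation'],4).tolist())
    for l in ['adjuster','head_center','pointer_tip','index_tip','ratchet_handle','bush','tape_roll']:
        print(l,[(np.round(d['point'],1).tolist(),round(d['p'],2)) for d in spot_point(p,l)[:2]],[(np.round(d['point'],1).tolist(),round(d['p'],2)) for d in find_in(p,l)[:2]])
    cv2.imwrite(f'pics/{n}0.png',p['color'][:,:,::-1])
print(get_state()['time'])
E
```

```text
pics
0.0 [185.53844851 596.22151087 255.04950003] [[-0.955, 0.297, -0.001], [0.297, 0.955, -0.002], [0.0, -0.002, -1.0]] 85.38142605037116
scene 455.47681349291827 256.4279875671237 187.6386176680637 [ 38.7 154.8 556.8] [[-0.6713, -0.3803, 0.6362], [-0.7408, 0.3735, -0.5583], [-0.0253, -0.8461, -0.5325]]
adjuster [([245.5, 251.5], 0.62)] [([246.0, 234.5], 0.91)]
head_center [([243.5, 201.0], 0.87)] [([245.7, 204.4], 0.65)]
pointer_tip [([275.2, 223.2], 0.54)] [([245.8, 202.3], 0.87)]
index_tip [([269.4, 234.5], 0.49)] [([262.6, 236.8], 0.5)]
ratchet_handle [] [([284.9, 212.0], 0.92)]
bush [([245.2, 282.0], 0.68)] [([246.6, 274.8], 0.87), ([247.3, 202.6], 0.67)]
tape_roll [([192.7, 236.7], 0.9)] [([192.3, 234.6], 0.78)]
side 453.2687972965258 252.47762382385974 192.87903938915855 [536.5 321.7 685.2] [[-0.9918, -0.0975, 0.0827], [-0.127, 0.6757, -0.7262], [0.0149, -0.7307, -0.6825]]
adjuster [([274.8, 247.8], 0.91)] [([279.8, 237.0], 0.56)]
head_center [([279.2, 202.7], 0.86), ([276.7, 247.3], 0.47)] [([287.0, 200.8], 0.81)]
pointer_tip [] [([283.0, 203.5], 0.76)]
index_tip [([308.9, 219.8], 0.61)] []
ratchet_handle [([243.1, 206.2], 0.59)] [([239.7, 207.1], 0.71)]
bush [([305.9, 266.2], 0.63)] [([307.4, 265.5], 0.82)]
tape_roll [([213.3, 259.0], 0.86)] [([215.4, 258.8], 0.59)]
1.5
```

View pictures.

```bash
python3 - <<'E'
import cv2,numpy as np
a=cv2.imread('pics/scene0.png')[140:340,150:350];b=cv2.imread('pics/side0.png')[140:340,180:380]
cv2.imwrite('pics/c0.png',np.hstack([cv2.resize(x,(400,400),interpolation=cv2.INTER_CUBIC) for x in (a,b)]))
E
```

```text
(no output)
```

View pics/c0.png

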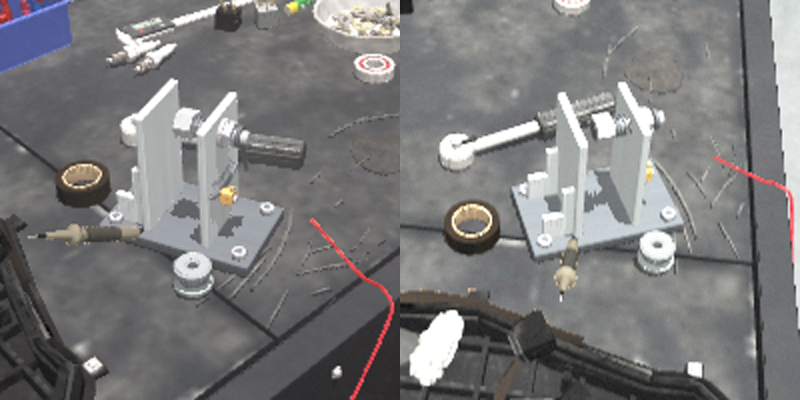

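```bash
cat > h.py <<'E'
import numpy as np
C={'scene':(455.48,256.43,187.64,[38.7,154.8,556.8],[[-0.6713,-0.3803,0.6362],[-0.7408,0.3735,-0.5583],[-0.0253,-0.8461,-0.5325]]),
'side':(453.27,252.48,192.88,[536.5,321.7,685.2],[[-0.9918,-0.0975,0.0827],[-0.127,0.6757,-0.7262],[0.0149,-0.7307,-0.6825]])}
def ray(n,p):
    f,cx,cy,o,R=C[n];return np.array(o),np.array(R)@[(p[0]-cx)/f,(p[1]-cy)/f,1]
def atz(n,p,z):
    o,d=ray(n,p);return o+d*(z-o[2])/d[2]
def proj(n,X):
    f,cx,cy,o,R=C[n];c=np.array(R).T@(np.array(X)-o);return [cx+f*c[0]/c[2],cy+f*c[1]/c[2]]
E
python3 - <<'E'
from h import *
for n,z,p in [('scene',0,[245.5,251.5]),('side',0,[274.8,247.8]),('scene',115,[243.5,201]),('side',115,[279.2,202.7]),('scene',0,[192.7,236.7]),('side',0,[213.3,259]),('scene',0,[245.2,282]),('side',0,[305.9,266.2])]: print(n,z,atz(n,p,z).round(1))
E
```

```text
scene 0 [ 551.4 -263.     0. ]
side 0 [ 556.1 -257.     0. ]
scene 115 [ 550. -263.  115.]
side 115 [ 554.6 -266.2  115. ]
scene 0 [ 657.5 -217.3    0. ]
side 0 [ 670.2 -212.9    0. ]
scene 0 [ 490.6 -209.5    0. ]
side 0 [ 493.7 -220.2    0. ]
```

The picture shows the bracket on the right (side view), with the brass clip at scene ≈(263,237) and side ≈(305,225). The backing plate is on the left, the bush is near the front-left corner, the tape is behind, and the ratchet is on the far side. Next: the yaw from the base plate corners and plate tops.

```bash
python3 - <<'E'
import cv2,numpy as np
a=cv2.imread('pics/scene0.png')[170:280,195:305];b=cv2.imread('pics/side0.png')[170:280,230:340]
cv2.imwrite('pics/c1.png',np.hstack([cv2.resize(x,(400,400),interpolation=cv2.INTER_CUBIC) for x in (a,b)]))
E
```

```text
(no output)
```

View pics/c1.png

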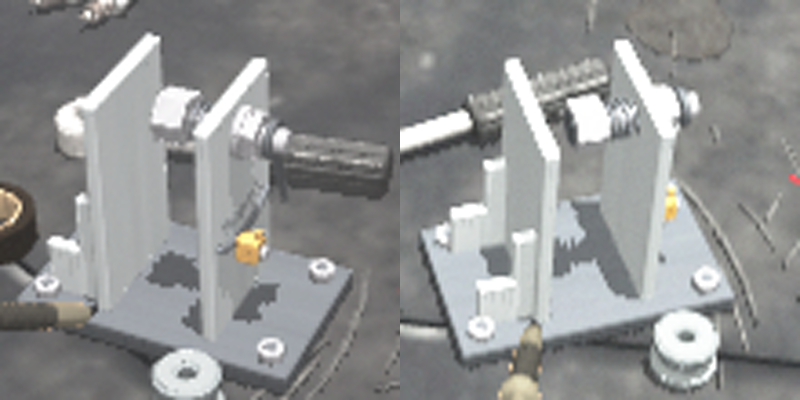

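```bash
python3 - <<'E'
from h import *
from scipy.optimize import least_squares
k=110/400
S=[((508,60),(33,-35,135)),((557,153),(25,35,135)),((616,42),(-25,-35,135)),((672,137),(-33,35,135)),((421,235),(75,-45,12)),((463,360),(75,45,0)),((733,290),(-75,45,12))]
A=[((197,133),(-25,35,135)),((268,60),(-33,-35,135)),((86,107),(33,35,135)),((159,37),(25,-35,135)),((288,390),(-75,45,0)),((353,268),(-75,-45,12))]
O=[('side',(230+(p[0]-400)*k,170+p[1]*k),m) for p,m in S]+[('scene',(195+p[0]*k,170+p[1]*k),m) for p,m in A]
def W(v,m):
    c,s=np.cos(v[2]),np.sin(v[2]);return [v[0]+c*m[0]-s*m[1],v[1]+s*m[0]+c*m[1],m[2]]
def res(v,OO): return np.concatenate([np.subtract(proj(n,W(v,m)),p) for n,p,m in OO])
for OO in (O,O[:7],O[7:]):
    r=least_squares(res,[552,-263,0],args=(OO,),loss='soft_l1');print(r.x[:2].round(1),np.degrees(r.x[2]).round(2),r.cost);
r=least_squares(res,[552,-263,0],args=(O,),loss='soft_l1')
print(res(r.x,O).reshape(-1,2).round(1).tolist())
for t in np.arange(.4,.76,.05):
    X=W(r.x,(-50,50*np.sin(t),115-50*np.cos(t)));print(round(t,2),np.round(proj('scene',X),1),np.round(proj('side',X),1))
print('clip scene px',195+252*k,170+245*k,'side',230+270*k,170+205*k)
E
```

```text
[ 549.7 -263. ] 23.33 15.201430198617278
[ 550.9 -262.7] 21.86 7.518523085888951
[ 546.5 -261.1] 24.88 3.2282473959329634
[[-0.8, -0.0], [2.0, 0.3], [-0.2, -0.6], [2.3, -1.6], [-0.1, -1.9], [0.5, 2.8], [1.6, 1.4], [-1.6, -1.4], [0.1, -1.2], [-2.2, -1.6], [0.4, -1.3], [-0.4, 1.1], [0.1, -1.0]]
0.4 [265.9 235.3] [309.2 224. ]
0.45 [265.3 235.5] [309.7 224.5]
0.5 [264.8 235.8] [310.2 224.9]
0.55 [264.3 235.9] [310.7 225.3]
0.6 [263.8 236. ] [311.2 225.6]
0.65 [263.3 236. ] [311.6 225.8]
0.7 [262.8 235.9] [312.1 226. ]
0.75 [262.3 235.8] [312.6 226.1]
clip scene px 264.3 237.375 side 304.25 226.375
```

```bash
python3 -m inch '[{"dx":-310,"dy":-250,"dz":-45,"rz":12},{"dx":-310,"dy":-250,"dz":-45,"rz":12},{"dx":-310,"dy":-250,"dz":-45,"rz":12},{"dx":-310,"dy":-250,"dz":-45,"rz":12},{"dx":-310,"dy":-250,"dz":-45,"rz":12},{"dx":-310,"dy":-250,"dz":-45,"rz":12},{"dx":-310,"dy":-250,"dz":-45,"rz":12},{"dx":-310,"dy":-250,"dz":-45,"rz":12}]'
python3 - <<'E'
from rig import *
import numpy as np
p=read_camera('wrist');s=get_state();R=np.array(s['ee_rot'])
print('cam in tool',(R.T@(np.array(p['position'])-s['tcp_pos'])).round(1),(R.T@np.array(p['rotation'])).round(3).tolist(),p['fx'],p['cx'],p['cy'])
print(s['time'],s['tcp_pos'].round(1),R.round(3).tolist(),s['qpos'])
E
```

```text
cam in tool [  69.1    0.2 -118.1] [[0.0, -0.963, -0.271], [1.0, 0.0, 0.0], [-0.0, -0.271, 0.963]] 306.6726043717178 253.52010661915554 190.24877957046724
1.55 [185.8 596.7 256.3] [[-0.955, 0.297, -0.0], [0.297, 0.955, 0.0], [0.0, -0.0, -1.0]] [ 6.58865031e+01  3.01902928e+00  9.24134235e+01  2.56360261e-04
  8.45676276e+01 -6.81818067e+00]invalid input
```

```bash
python3 -m inch '[{"dx":-35,"dy":-30,"dz":-5,"rz":-1},{"dx":-70,"dy":-60,"dz":-10,"rz":-2},{"dx":-105,"dy":-90,"dz":-15,"rz":-3},{"dx":-140,"dy":-120,"dz":-20,"rz":-4},{"dx":-175,"dy":-150,"dz":-25,"rz":-5},{"dx":-210,"dy":-180,"dz":-30,"rz":-6},{"dx":-245,"dy":-210,"dz":-35,"rz":-7},{"dx":-280,"dy":-240,"dz":-40,"rz":-8.1}]' -
```

```text
invalid input
```

```bash
python3 -m inch '[{"dx":-35,"dy":-30,"dz":-5,"rx":0,"ry":0,"rz":-1}]'; python3 -m inch --help | head -20
```

```text
time: 1.65
tcp_pos: [208.6, 559.1, 260.1]
ee_rot: [[-0.978, 0.206, -0.002], [0.206, 0.978, -0.001], [0.002, -0.001, -1.0]]
ft_force: [1.7, -0.5, 0.3]
width: 85.6
grasp_force: 0.0invalid input: not JSON, or not a number
```

```bash
python3 -m inch '[{"dx":-35,"dy":-34,"dz":-5,"rx":0,"ry":0,"rz":-0.9},{"dx":-70,"dy":-68,"dz":-10,"rx":0,"ry":0,"rz":-1.8},{"dx":-105,"dy":-102,"dz":-15,"rx":0,"ry":0,"rz":-2.7},{"dx":-140,"dy":-136,"dz":-20,"rx":0,"ry":0,"rz":-3.6},{"dx":-175,"dy":-170,"dz":-25,"rx":0,"ry":0,"rz":-4.5},{"dx":-210,"dy":-204,"dz":-30,"rx":0,"ry":0,"rz":-5.4},{"dx":-245,"dy":-238,"dz":-35,"rx":0,"ry":0,"rz":-6.3},{"dx":-280,"dy":-272,"dz":-40,"rx":0,"ry":0,"rz":-7.1}]'
python3 -c "
from rig import *;s=get_state();print(s['qpos'].round(1),s['tcp_pos'])"
```

```text
time: 2.45
tcp_pos: [426.7, 230.5, 301.9]
ee_rot: [[-0.918, -0.397, 0.001], [-0.397, 0.918, 0.0], [-0.001, -0.0, -1.0]]
ft_force: [2.0, 0.9, -0.1]
width: 85.5
grasp_force: 0.0
[ 19.6 -18.1 107.3   0.   90.7 -93.8] [426.65005245 230.53577189 301.8784136 ]
```

```bash
python3 -m inch '[{"dx":8,"dy":-49,"dz":2,"rx":0,"ry":0,"rz":0},{"dx":16,"dy":-98,"dz":4,"rx":0,"ry":0,"rz":0},{"dx":24,"dy":-147,"dz":6,"rx":0,"ry":0,"rz":0},{"dx":32,"dy":-196,"dz":8,"rx":0,"ry":0,"rz":0},{"dx":40,"dy":-245,"dz":10,"rx":0,"ry":0,"rz":0},{"dx":48,"dy":-294,"dz":12,"rx":0,"ry":0,"rz":0},{"dx":56,"dy":-343,"dz":14,"rx":0,"ry":0,"rz":0},{"dx":64,"dy":-392,"dz":16,"rx":0,"ry":0,"rz":0}]' && python3 -m inch '[{"dx":6,"dy":-40,"dz":8,"rx":0,"ry":0,"rz":0},{"dx":12,"dy":-80,"dz":16,"rx":0,"ry":0,"rz":0},{"dx":18,"dy":-111,"dz":24,"rx":0,"ry":0,"rz":0},{"dx":18,"dy":-111,"dz":24,"rx":0,"ry":0,"rz":0},{"dx":18,"dy":-111,"dz":24,"rx":0,"ry":0,"rz":0}]'
cat >> h.py <<'E'
AX=np.array([np.cos(np.radians(23.3)),np.sin(np.radians(23.3)),0])
def dump(p):
    C['wrist']=(p['fx'],p['cx'],p['cy'],np.array(p['position']),np.array(p['rotation']))
E
python3 - <<'E'
from rig import *
from h import *
import cv2,pickle
p=read_camera('wrist');dump(p);s=get_state();pickle.dump((C['wrist'],p['color'],s),open('w1.pkl','wb'))
print(s['tcp_pos'].round(1),s['qpos'].round(1),s['ft_force'].round(1))
for l,z in [('head_center',115),('pointer_tip',67),('index_tip',75),('adjuster',0)]:
    print(l,[(np.round(d['point'],1).tolist(),round(d['p'],2),atz('wrist',d['point'],z).round(1).tolist()) for d in spot_point(p,l)[:2]])
cv2.imwrite('pics/w1.png',cv2.resize(p['color'][:,:,::-1],(800,600)))
E
```

```text
time: 3.25
tcp_pos: [521.7, -155.4, 285.5]
ee_rot: [[-0.919, -0.394, 0.001], [-0.394, 0.919, -0.0], [-0.001, -0.0, -1.0]]
ft_force: [1.7, 0.4, 0.2]
width: 85.4
grasp_force: 0.0
time: 3.75
tcp_pos: [548.6, -262.5, 260.8]
ee_rot: [[-0.92, -0.393, -0.001], [-0.393, 0.92, 0.001], [0.0, 0.001, -1.0]]
ft_force: [1.0, 0.5, 0.2]
width: 85.2
grasp_force: 0.0
[ 548.8 -261.9  261.4] [ -32.5    0.6   94.4    0.    85.  -145.7] [-0.3  0.2  0.7]
head_center [([252.0, 184.1], 0.71, [548.5, -263.2, 115.0])]
pointer_tip [([238.4, 125.1], 0.82, [509.5, -294.8, 67.0]), ([252.1, 184.8], 0.3, [560.7, -258.1, 67.0])]
index_tip [([261.8, 125.4], 0.4, [500.2, -273.6, 75.0])]
adjuster [([249.0, 162.0], 0.7, [551.3, -266.6, 0.0])]
```

View pics/w1.png

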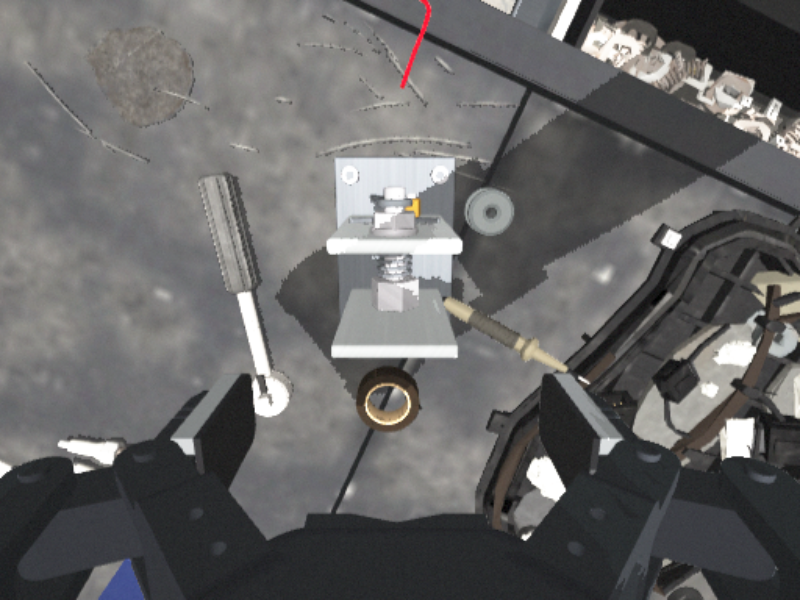

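The bracket top strip is at rows 238–251, the backing plate top at 345–356, and the head at (394,290) in the 800-wide picture. The plates lie level in the image, so the yaw is right. The pointer is hidden under the nuts, and the clip shows at (414,206).

```bash
python3 - <<'E'
import pickle
from h import *
import h
C['wrist'],im,s=pickle.load(open('w1.pkl','rb'))
AY=np.array([-AX[1],AX[0],0]);o=s['tcp_pos']
for n,p,z in [('br front',(394,238),135),('br back',(394,251),135),('bk front',(394,345),135),('bk back',(394,356),135),('brL',(328,251),135),('brR',(461,251),135),('bkL',(333,356),135),('bkR',(457,355),135),('headL',(372,308),128),('headR',(418,308),128),('clip',(414,206),75),('headtop front',(394,278),128),('headtop back',(394,309),128)]:
    d=atz('wrist',np.array(p)*.64,z)-o;print(n,(d@AX).round(1),(d@AY).round(1))
E
```

```text
br front -32.1 -0.8
br back -25.4 -0.9
bk front 26.3 -1.0
bk back 32.7 -1.1
brL -25.5 -34.8
brR -25.3 33.6
bkL 32.6 -34.5
bkR 32.2 33.4
headL 7.3 -13.0
headR 7.4 12.1
clip -43.1 11.5
headtop front -9.5 -0.9
headtop back 8.0 -1.0
```

```bash
python3 -m inch '[{"dx":0,"dy":0.3,"dz":10,"rx":1.6,"ry":0,"rz":0},{"dx":0,"dy":0.7,"dz":30,"rx":3.2,"ry":0,"rz":0},{"dx":0,"dy":1,"dz":60,"rx":3.44,"ry":0,"rz":0},{"dx":0,"dy":1,"dz":90,"rx":3.44,"ry":0,"rz":0},{"dx":0,"dy":1,"dz":120,"rx":3.44,"ry":0,"rz":0},{"dx":0,"dy":1,"dz":134,"rx":3.44,"ry":0,"rz":0},{"dx":0,"dy":1,"dz":140.5,"rx":3.44,"ry":0,"rz":0},{"dx":0,"dy":1,"dz":140.5,"rx":3.44,"ry":0,"rz":0}]'
python3 - <<'E'
from rig import *
from h import *
import cv2,pickle
p=read_camera('wrist');dump(p);s=get_state();pickle.dump((C['wrist'],p['color'],s),open('w2.pkl','wb'))
R=np.array(s['ee_rot']);t=C['wrist'][3]-R@[69.1,.2,-118.1]
print(s['tcp_pos'].round(1),t.round(1),s['qpos'].round(1),s['ft_force'].round(1))
r=spot_point(p,'head_center');print(r)
print(proj('wrist',t+R@[0,0,6]))
for l in ('pointer_tip','index_tip'): print(l,spot_point(p,l)[:2])
cv2.imwrite('pics/w2.png',cv2.resize(p['color'][:,:,::-1],(800,600)))
E
```

```text
time: 4.8
tcp_pos: [548.5, -261.2, 120.8]
ee_rot: [[-0.919, -0.377, 0.116], [-0.394, 0.878, -0.272], [0.0, -0.296, -0.955]]
ft_force: [0.7, 0.1, 0.2]
width: 85.4
grasp_force: 0.0
[ 549.1 -261.6  122. ] [ 548.9 -261.   121.1] [ -28.     1.2  108.9  -12.8   56.9 -135.5] [ 0.5 -0.5  0.4]
[{'point': [253.4, 260.2], 'p': 0.56}]
[np.float64(252.55649822609809), np.float64(263.68768122102944)]
pointer_tip []
index_tip [{'point': [295.0, 144.1], 'p': 0.89}]
```

View pics/w2.png

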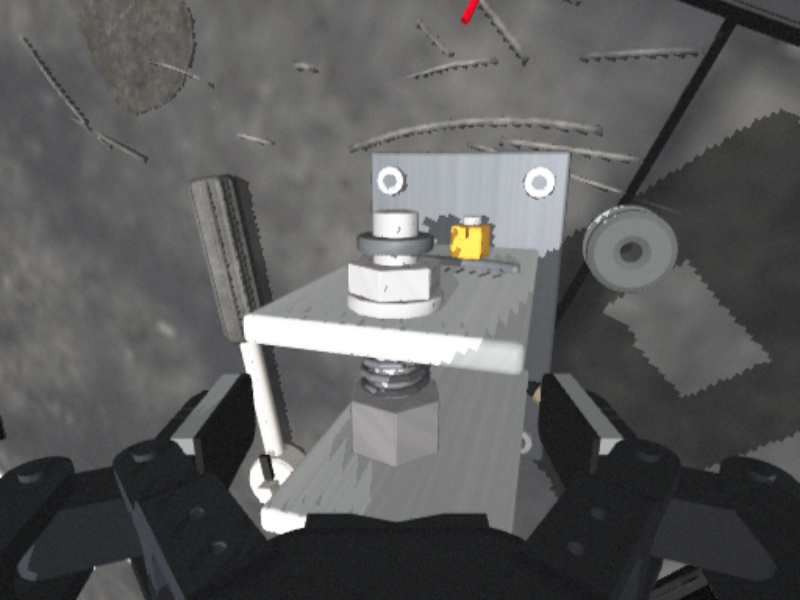

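The head at (396,420) is centred between the fingers with two flats facing them, and the clip at (470,240) is clear. Closing now.

```bash
python3 -m inch '[{"dx":0,"dy":0,"dz":0,"rx":0,"ry":0,"rz":0},{"dx":0,"dy":0,"dz":0,"rx":0,"ry":0,"rz":0},{"dx":0,"dy":0,"dz":0,"rx":0,"ry":0,"rz":0},{"dx":0,"dy":0,"dz":0,"rx":0,"ry":0,"rz":0},{"dx":0,"dy":0,"dz":0,"rx":0,"ry":0,"rz":0},{"dx":0,"dy":0,"dz":0,"rx":0,"ry":0,"rz":0},{"dx":0,"dy":0,"dz":0,"rx":0,"ry":0,"rz":0},{"dx":0,"dy":0,"dz":0,"rx":0,"ry":0,"rz":0}]' 255
python3 - <<'E'
from h import *
import pickle
from scipy.optimize import minimize_scalar
C['wrist'],im,s=pickle.load(open('w2.pkl','rb'))
H=np.array([549.4,-262.4,115]);AY=np.array([-AX[1],AX[0],0])
# head check, and clip tooth angle by column at spot_point
print(proj('wrist',H))
for t in np.arange(.4,.76,.05): print(round(t,2),np.round(proj('wrist',H-50*AX+50*np.sin(t)*AY-np.array([0,0,50*np.cos(t)])),1),np.round(proj('wrist',H-50*AX+50*np.sin(t)*AY*1.1-1.1*np.array([0,0,50*np.cos(t)])),1))
E
```

```text
time: 5.8
tcp_pos: [548.5, -261.6, 121.2]
ee_rot: [[-0.919, -0.376, 0.117], [-0.394, 0.878, -0.272], [-0.0, -0.296, -0.955]]
ft_force: [-1.3, -0.8, 2.2]
width: 22.8
grasp_force: 59.4
[np.float64(253.47702684475232), np.float64(263.1640765621638)]
0.4 [314.5 141.7] [319.1 140.8]
0.45 [318.7 142. ] [323.7 141.2]
0.5 [322.9 142.4] [328.2 141.6]
0.55 [327.  142.9] [332.7 142.1]
0.6 [331.  143.3] [337.2 142.6]
0.65 [335.  143.8] [341.6 143.1]
0.7 [338.9 144.3] [345.9 143.6]
0.75 [342.8 144.9] [350.2 144.2]
```

```bash
python3 -m inch '[{"dx":0,"dy":-0.3,"dz":0,"rx":-0.57,"ry":0,"rz":0},{"dx":0,"dy":-0.6,"dz":0.03,"rx":-1.15,"ry":0,"rz":0},{"dx":0,"dy":-0.9,"dz":0.07,"rx":-1.72,"ry":0,"rz":0},{"dx":0,"dy":-1.2,"dz":0.12,"rx":-2.29,"ry":0,"rz":0},{"dx":0,"dy":-1.5,"dz":0.2,"rx":-2.86,"ry":0,"rz":0},{"dx":0,"dy":-1.8,"dz":0.27,"rx":-3.44,"ry":0,"rz":0},{"dx":0,"dy":-2.05,"dz":0.37,"rx":-4.0,"ry":0,"rz":0},{"dx":0,"dy":-2.05,"dz":0.37,"rx":-4.0,"ry":0,"rz":0}]'
python3 - <<'E'
from rig import *
from h import *
import cv2,pickle
p=read_camera('wrist');q=read_camera('scene');dump(p);s=get_state();pickle.dump((C['wrist'],p['color'],s),open('w3.pkl','wb'))
print(s['tcp_pos'].round(1),s['qpos'].round(1),s['ft_force'].round(1),s['moment'].round(2))
for c in (p,q):
  for l in ('head_center','pointer_tip','index_tip'): print(l,[(d['point'],d['p']) for d in spot_point(c,l)[:2]])
a=cv2.resize(p['color'][100:292,156:356,::-1],(400,384),interpolation=cv2.INTER_CUBIC)
b=cv2.resize(q['color'][180:276,210:310,::-1],(400,384),interpolation=cv2.INTER_CUBIC)
cv2.imwrite('pics/w3.png',np.hstack([a,b]))
E
```

```text
time: 6.6
tcp_pos: [549.4, -263.7, 121.4]
ee_rot: [[-0.919, -0.393, -0.02], [-0.393, 0.918, 0.046], [-0.0, 0.05, -0.999]]
ft_force: [-1.7, 0.9, 4.3]
width: 23.1
grasp_force: 60.4
[ 549.4 -263.7  121.5] [ -33.3    8.9   99.6    1.6   73.9 -146.9] [-0.9 -1.3  4. ] [-0.13  0.19  0.02]
head_center [([252.7, 262.1], 0.74)]
pointer_tip []
index_tip [([261.9, 139.7], 0.62)]
head_center [([242.2, 202.8], 0.74)]
pointer_tip [([269.7, 229.1], 0.52)]
index_tip [([271.1, 236.0], 0.54)]
```

View pics/w3.png

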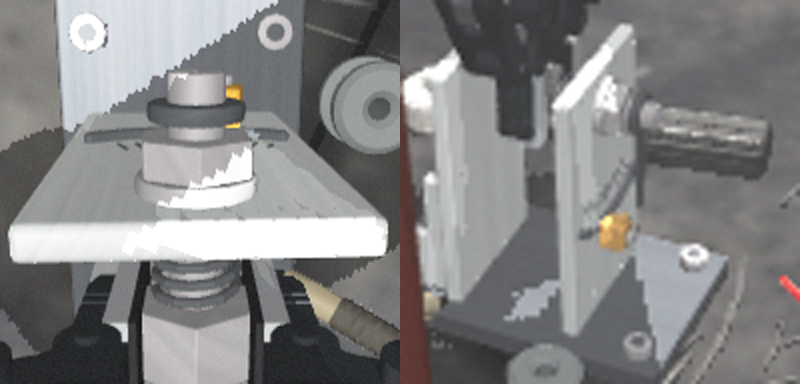

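The pointer hangs at scene ≈(270,231), to the right of the clip at (264,238). The wrist view shows the clip half behind the washer ring.

```bash
python3 - <<'E'
from h import *
import pickle
H=np.array([549.4,-262.4,115]);AY=np.array([-AX[1],AX[0],0])
W3=pickle.load(open('w3.pkl','rb'))[0];W2=pickle.load(open('w2.pkl','rb'))[0]
d=np.array([242.2,202.8])-proj('scene',H);print('scene head offset',d)
for t in np.arange(-.4,.81,.1):
    X=H-50*AX+50*np.sin(t)*AY-np.array([0,0,50*np.cos(t)])
    C['wrist']=W2;a=np.round(proj('wrist',X),1);C['wrist']=W3;b=np.round(proj('wrist',X),1)
    print(round(t,2),'scene',np.round(proj('scene',X),1),'side',np.round(proj('side',X),1),'w2',a,'w3',b)
E
```

```text
scene head offset [-1.2542272   1.51230558]
-0.4 scene [274.4 223. ] side [301.9 209.9] w2 [244.6 139.3] w3 [214.2 140.6]
-0.3 scene [273.4 225.2] side [302.7 212.2] w2 [253.4 139.3] w3 [223.  140.1]
-0.2 scene [272.3 227.3] side [303.5 214.4] w2 [262.3 139.3] w3 [231.7 139.8]
-0.1 scene [271.3 229.2] side [304.4 216.5] w2 [271.1 139.4] w3 [240.6 139.6]
-0.0 scene [270.2 230.9] side [305.3 218.4] w2 [279.9 139.7] w3 [249.4 139.5]
0.1 scene [269.  232.4] side [306.3 220.2] w2 [288.7 140. ] w3 [258.3 139.5]
0.2 scene [267.9 233.7] side [307.3 221.7] w2 [297.4 140.5] w3 [267.1 139.5]
0.3 scene [266.8 234.7] side [308.3 223.1] w2 [306. 141.] w3 [275.9 139.7]
0.4 scene [265.7 235.5] side [309.3 224.2] w2 [314.5 141.7] w3 [284.7 140. ]
0.5 scene [264.6 236. ] side [310.3 225.2] w2 [322.9 142.4] w3 [293.4 140.4]
0.6 scene [263.6 236.2] side [311.3 225.8] w2 [331.  143.3] w3 [302.1 140.9]
0.7 scene [262.6 236.2] side [312.3 226.3] w2 [338.9 144.3] w3 [310.6 141.5]
0.8 scene [261.7 235.8] side [313.2 226.4] w2 [346.6 145.5] w3 [319.  142.2]
```

```bash
python3 - <<'E'
import pickle,cv2,numpy as np
a=pickle.load(open('w2.pkl','rb'))[1][125:185,260:340,::-1]
b=cv2.imread('pics/scene0.png')[215:255,240:290]
cv2.imwrite('pics/z.png',np.vstack([cv2.resize(a,(400,300),interpolation=cv2.INTER_NEAREST),cv2.resize(b,(375,300),interpolation=cv2.INTER_NEAREST).copy() if 0 else cv2.copyMakeBorder(cv2.resize(b,(375,300),interpolation=cv2.INTER_NEAREST),0,0,0,25,0)]))
E
```

```text
(no output)
```

View pics/z.png

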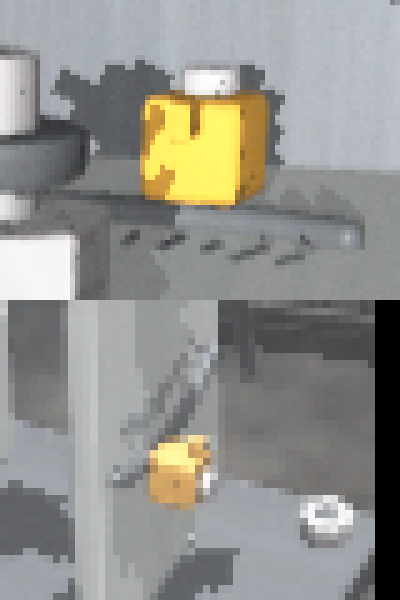

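```bash
python3 - <<'E'
from h import *
import pickle
from scipy.optimize import least_squares
C['wrist']=pickle.load(open('w2.pkl','rb'))[0]
H=np.array([549.4,-262.4,115]);AY=np.array([-AX[1],AX[0],0]);Z=np.array([0,0,1.])
print('bolt end top',proj('wrist',H-60*AX),proj('wrist',H-45*AX))
ob=[((145,95),(-1,0,0)),((240,97),(1,0,0)),((145,200),(-1,0,1)),((238,205),(1,0,1)),((268,95),(1,1,0)),((265,195),(1,1,1))]
def P(v,c):
    f,r0,x0,x1,w,h=v[0],v[1],v[2],v[3],v[4],v[5]
    rad=np.sin(f)*AY-np.cos(f)*Z;tan=np.cos(f)*AY+np.sin(f)*Z
    return proj('wrist',H+(x1 if c[2] else x0)*AX+(r0+h*c[1])*rad+c[0]*w/2*tan)
def res(v): return np.concatenate([np.subtract(P(v,c),(260+p[0]/5,125+p[1]/5)) for p,c in ob]+[[(v[4]-12)*3,(v[5]-12)*3]])
r=least_squares(res,[.2,52,-52,-40,12,12]);print(r.x.round(3),res(r.x).round(1))
for r0 in (48,50,53,56,60):
    q=least_squares(lambda v:np.append(res(v),(v[1]-r0)*20),[.2,52,-52,-40,12,12]);print(q.x.round(3),q.cost.round(2))
E
```

```text
bolt end top [np.float64(253.33946271679747), np.float64(127.76284575225544)] [np.float64(253.37716743145631), np.float64(164.87473566174484)]
[  0.131  64.575 -45.814 -33.046  11.949  11.972] [ 0.2  0.2  0.6  0.8 -0.4  0.1  0.   0.6  0.1 -1.  -0.4 -0.7 -0.2 -0.1]
[  0.222  48.002 -47.989 -36.418  11.535  11.768] 7.11
[  0.208  50.002 -47.722 -36.004  11.589  11.806] 5.7
[  0.189  53.001 -47.324 -35.387  11.668  11.854] 4.09
[  0.171  56.001 -46.929 -34.775  11.745  11.894] 2.97
[  0.151  60.    -46.407 -33.965  11.843  11.935] 2.1
```

```bash
python3 - <<'E'
import pickle,cv2,numpy as np
a=pickle.load(open('w3.pkl','rb'))[1][125:175,250:300,::-1]
b=pickle.load(open('w1.pkl','rb'))[1][112:152,242:282,::-1]
cv2.imwrite('pics/z2.png',np.hstack([cv2.resize(a,(400,400),interpolation=cv2.INTER_NEAREST),cv2.resize(b,(400,400),interpolation=cv2.INTER_NEAREST)]))
E
```

```text
(no output)
```

View pics/z2.png

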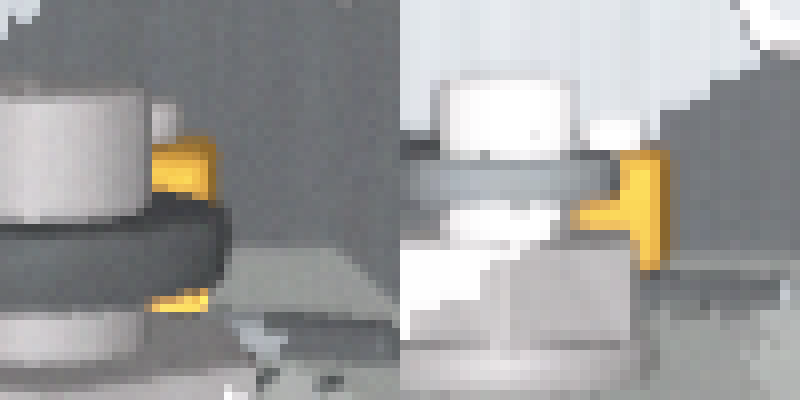

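```bash
python3 - <<'E'
from h import *
import pickle
from scipy.optimize import least_squares
W={i:pickle.load(open(f'w{i}.pkl','rb'))[0] for i in (1,2,3)}
H=np.array([549.4,-262.4,115]);AY=np.array([-AX[1],AX[0],0]);Z=np.array([0,0,1.])
def pr(i,X): C['wrist']=W[i];return np.array(proj('wrist',X))
for i in W: print(i,'axis col',pr(i,H-60*AX).round(1),pr(i,H-60*AX+8*Z).round(1))
ob=[((145,95),(-1,0,0)),((240,97),(1,0,0)),((145,200),(-1,0,1)),((238,205),(1,0,1)),((268,95),(1,1,0)),((265,195),(1,1,1))]
def P(i,v,c):
    f,r0,x0,x1,w,h=v[:6]
    rad=np.sin(f)*AY-np.cos(f)*Z;tan=np.cos(f)*AY+np.sin(f)*Z
    return pr(i,H+(x1 if c[2] else x0)*AX+(r0+h*c[1])*rad+c[0]*w/2*tan+v[7]*AY)
def res(v,sub):
    o=[np.subtract(P(2,v,c),(260+p[0]/5,125+p[1]/5)) for p,c in ob]
    if sub&1:
        o.append([P(3,v,(1,1,0))[0]-276.8+v[6],P(1,v,(1,1,0))[0]-268.8+v[8],(v[6]/.7),v[8]/.7])
    if sub&2:
        o.append([P(2,v,(0,.5,-0))[0]-302.2,P(1,v,(0,.5,0))[0]-263.1+v[8]])
    o.append([(v[4]-12)*3,(v[5]-12)*3,v[7]*2])
    return np.concatenate(o)
for sub in (1,3):
    r=least_squares(res,[.2,52,-52,-40,12,12,0,0,0],args=(sub,));print(r.x.round(3),r.cost.round(2));print(res(r.x,sub).round(1))
    print('sd phi',np.sqrt(np.linalg.inv(r.jac.T@r.jac)[0,0]).round(3))
E
```

```text
1 axis col [252.2 116. ] [252.2 116.4]
2 axis col [253.3 127.8] [247.  129.3]
3 axis col [253.9 128.2] [255.  129.8]
[ 1.6600e-01  5.7071e+01 -4.6792e+01 -3.4560e+01  1.1791e+01  1.1899e+01
  2.4700e-01  1.0000e-02  1.9000e-02] 2.89
[-0.3  0.1  0.5  0.9 -0.9 -0.  -0.1  0.7  0.8 -1.   0.4 -0.7 -0.5 -0.
  0.4  0.  -0.6 -0.3  0. ]
sd phi 0.013
[ 1.6800e-01  5.6960e+01 -4.6809e+01 -3.4585e+01  1.1766e+01  1.1902e+01
  2.0800e-01  1.2000e-02  1.4100e-01] 3.1
[-0.2  0.1  0.6  0.9 -0.8 -0.  -0.   0.7  0.9 -1.   0.4 -0.7 -0.4  0.1
  0.3  0.2 -0.4 -0.4 -0.7 -0.3  0. ]
sd phi 0.013
```

Joint fit of the clip over the three wrist views: 0.167 rad left of straight down, with sd 0.013. The pointer is straight down at bolt 0.30, so the target is bolt ≈0.467. The tool is at 0.35 now, so it turns 0.118 more.

```bash
python3 -m inch '[{"dx":0,"dy":-0.25,"dz":0.01,"rx":-0.45,"ry":0,"rz":0},{"dx":0,"dy":-0.5,"dz":0.02,"rx":-0.9,"ry":0,"rz":0},{"dx":0,"dy":-0.7,"dz":0.04,"rx":-1.35,"ry":0,"rz":0},{"dx":0,"dy":-0.7,"dz":0.04,"rx":-1.35,"ry":0,"rz":0},{"dx":0,"dy":-0.7,"dz":0.04,"rx":-1.35,"ry":0,"rz":0}]'
python3 - <<'E'
from rig import *
from h import *
import cv2,pickle
p=read_camera('wrist');q=read_camera('scene');u=read_camera('side');dump(p);s=get_state();pickle.dump((C['wrist'],p['color'],s),open('w4.pkl','wb'))
R=np.array(s['ee_rot']);print('bolt by tool',.3+np.arctan2(R[2,1],-R[2,2]),s['tcp_pos'].round(1),s['ft_force'].round(1),s['moment'].round(2),s['time'])
for c in (p,q,u):
  for l in ('head_center','pointer_tip','index_tip'): print(l,[(d['point'],d['p']) for d in spot_point(c,l)[:1]])
a=cv2.resize(p['color'][110:210,206:306,::-1],(260,260),interpolation=cv2.INTER_CUBIC)
b=cv2.resize(q['color'][205:250,240:285,::-1],(260,260),interpolation=cv2.INTER_NEAREST)
d=cv2.resize(u['color'][190:240,280:330,::-1],(260,260),interpolation=cv2.INTER_NEAREST)
cv2.imwrite('pics/w4.png',np.hstack([a,b,d]))
E
```

```text
time: 7.5
tcp_pos: [549.7, -264.3, 121.4]
ee_rot: [[-0.919, -0.389, -0.065], [-0.394, 0.907, 0.152], [-0.0, 0.165, -0.986]]
ft_force: [-1.0, -1.5, 4.3]
width: 22.8
grasp_force: 60.7
bolt by tool 0.4651968017709387 [ 549.7 -264.3  121.4] [-1.3 -2.6  4.9] [-0.49  0.15  0.03] 7.65
head_center [([254.7, 264.3], 0.86)]
pointer_tip []
index_tip [([315.5, 147.0], 0.22)]
head_center [([243.1, 202.1], 0.54)]
pointer_tip [([269.9, 233.2], 0.65)]
index_tip [([267.6, 235.0], 0.6)]
head_center [([283.6, 205.5], 0.56)]
pointer_tip [([307.1, 217.8], 0.52)]
index_tip [([307.1, 220.7], 0.54)]
```

View pics/w4.png

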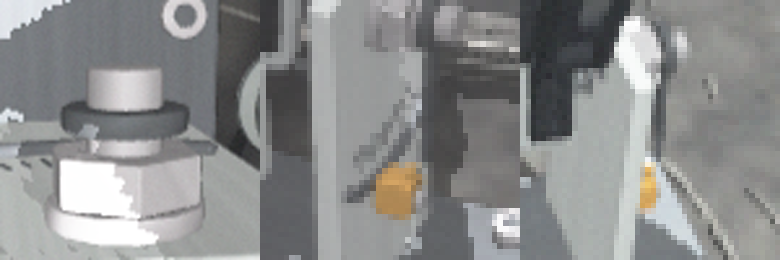

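The pointer appears to end at the clip in the scene and side crops, but they are too coarse to be sure to a few hundredths. Time is plentiful (7.9 of 32 s), so I'll turn back gently, let go, take one frontal look at the tooth and grip again.

```bash
python3 -m inch '[{"dx":0,"dy":0.5,"dz":0.02,"rx":0.9,"ry":0,"rz":0},{"dx":0,"dy":1.0,"dz":0.1,"rx":1.9,"ry":0,"rz":0},{"dx":0,"dy":1.5,"dz":0.2,"rx":2.9,"ry":0,"rz":0},{"dx":0,"dy":2.1,"dz":0.35,"rx":4.0,"ry":0,"rz":0},{"dx":0,"dy":2.7,"dz":0.64,"rx":5.35,"ry":0,"rz":0},{"dx":0,"dy":2.7,"dz":0.64,"rx":5.35,"ry":0,"rz":0}]' | head -2
python3 -m inch '[{"dx":0,"dy":0,"dz":0,"rx":0,"ry":0,"rz":0},{"dx":0,"dy":0,"dz":0,"rx":0,"ry":0,"rz":0},{"dx":0,"dy":0,"dz":0,"rx":0,"ry":0,"rz":0},{"dx":0,"dy":0,"dz":0,"rx":0,"ry":0,"rz":0},{"dx":0,"dy":0,"dz":0,"rx":0,"ry":0,"rz":0},{"dx":0,"dy":0,"dz":0,"rx":0,"ry":0,"rz":0},{"dx":0,"dy":0,"dz":0,"rx":0,"ry":0,"rz":0}]' 0
```

```text
time: 8.7
tcp_pos: [548.5, -261.5, 121.2]
time: 9.4
tcp_pos: [548.4, -261.4, 120.8]
ee_rot: [[-0.919, -0.376, 0.116], [-0.394, 0.878, -0.272], [-0.0, -0.296, -0.955]]
ft_force: [-0.1, 0.5, -0.0]
width: 85.5
grasp_force: 0.0
```

```bash
python3 -m inch '[{"dx":0,"dy":-8,"dz":-25,"rx":0,"ry":0,"rz":0},{"dx":0,"dy":-20,"dz":-65,"rx":-1,"ry":0,"rz":0},{"dx":0,"dy":-32.6,"dz":-105,"rx":-2.4,"ry":0,"rz":0},{"dx":0,"dy":-32.6,"dz":-105,"rx":-3.44,"ry":0,"rz":0}]' && python3 -m inch '[{"dx":40,"dy":3,"dz":0,"rx":0,"ry":-1.7,"rz":0},{"dx":80,"dy":7,"dz":10,"rx":0,"ry":-3.4,"rz":0},{"dx":104,"dy":7,"dz":40,"rx":0,"ry":-5.1,"rz":0},{"dx":104,"dy":7,"dz":82,"rx":0,"ry":-6.8,"rz":0},{"dx":104,"dy":7,"dz":82,"rx":0,"ry":-8,"rz":0},{"dx":104,"dy":7,"dz":82,"rx":0,"ry":-8,"rz":0},{"dx":104,"dy":7,"dz":82,"rx":0,"ry":-8,"rz":0}]'
python3 - <<'E'
from rig import *
from h import *
import cv2,pickle
p=read_camera('wrist');dump(p);s=get_state();pickle.dump((C['wrist'],p['color'],s),open('w5.pkl','wb'))
H=np.array([549.4,-262.4,115]);AY=np.array([-AX[1],AX[0],0])
for l in ('head_center','pointer_tip','index_tip'): print(l,[(d['point'],d['p']) for d in spot_point(p,l)[:2]])
print(s['time'],'axis',proj('wrist',H-50*AX))
for t in (-.3,0,.1,.15,.2,.25,.3): print(t,np.round(proj('wrist',H-50*AX+50*np.sin(t)*AY-np.array([0,0,50*np.cos(t)])),1))
c=np.round(proj('wrist',H-50*AX-np.array([0,0,20]))).astype(int);print(c)
y,x=max(0,c[1]-60),c[0]-80
print('crop',x,y);cv2.imwrite('pics/w5.png',cv2.resize(p['color'][y:y+120,x:x+160,::-1],(800,600),interpolation=cv2.INTER_CUBIC))
E
```

```text
time: 9.8
tcp_pos: [551.8, -263.6, 240.2]
ee_rot: [[-0.919, -0.394, 0.011], [-0.395, 0.919, -0.004], [-0.009, -0.008, -1.0]]
ft_force: [1.2, 0.2, 0.8]
width: 85.3
grasp_force: 0.0
time: 10.5
tcp_pos: [469.9, -277.3, 172.9]
ee_rot: [[-0.746, -0.357, 0.563], [-0.273, 0.934, 0.231], [-0.608, 0.019, -0.794]]
ft_force: [1.6, 0.8, 0.4]
width: 85.2
grasp_force: 0.0
head_center [([232.5, 239.7], 0.85), ([308.7, 100.7], 0.63)]
pointer_tip [([204.7, 147.2], 0.78)]
index_tip [([239.7, 144.6], 0.64)]
10.55 axis [np.float64(224.20544085446411), np.float64(199.3085250192329)]
-0.3 [206.2 145.5]
0 [226.9 142.4]
0.1 [233.8 142.4]
0.15 [237.2 142.5]
0.2 [240.7 142.8]
0.25 [244.1 143.2]
0.3 [247.4 143.8]
[225 175]
crop 145 115
```

View pics/w5.png

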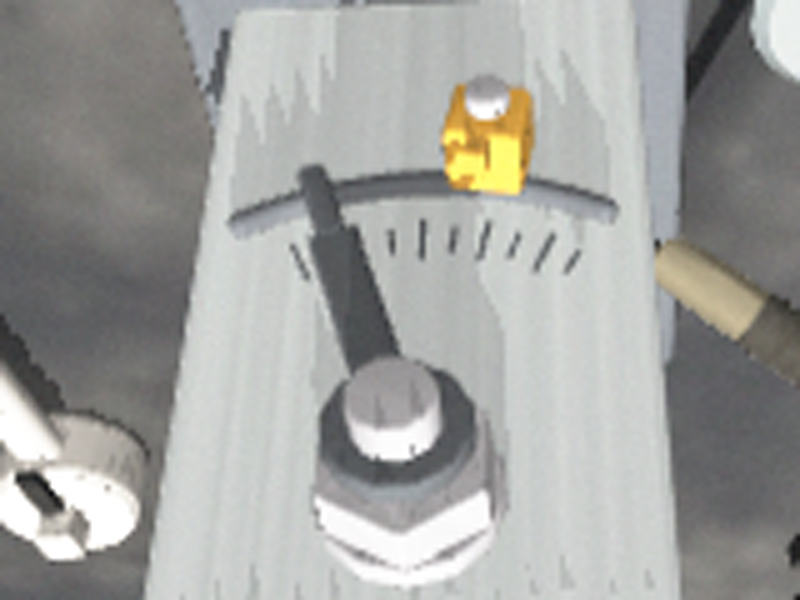

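The frontal view shows the pointer tip at crop (312,170), the brass clip at about (487,140) with its inner face at columns 447–525, and the screw at (487,97). I'll refit the clip with this view added.

```bash
python3 - <<'E'
from h import *
import pickle
from scipy.optimize import least_squares
W={i:pickle.load(open(f'w{i}.pkl','rb'))[0] for i in (1,2,3,5)}
H=np.array([549.4,-262.4,115]);AY=np.array([-AX[1],AX[0],0]);Z=np.array([0,0,1.])
def pr(i,X): C['wrist']=W[i];return np.array(proj('wrist',X))
c5=lambda p:(145+p[0]/5,115+p[1]/5)
c2=lambda p:(260+p[0]/5,125+p[1]/5)
ob=[(2,c2((145,95)),(-1,0,0)),(2,c2((240,97)),(1,0,0)),(2,c2((145,200)),(-1,0,1)),(2,c2((238,205)),(1,0,1)),(2,c2((268,95)),(1,1,0)),(2,c2((265,195)),(1,1,1)),
(5,c5((449,186)),(-1,0,1)),(5,c5((525,193)),(1,0,1)),(5,c5((443,135)),(-1,0,0)),(5,c5((530,140)),(1,0,0)),(5,c5((455,83)),(-1,1,0)),(5,c5((534,92)),(1,1,0))]
def P(i,v,c):
    f,r0,x0,x1,w,h=v[:6]
    rad=np.sin(f)*AY-np.cos(f)*Z;tan=np.cos(f)*AY+np.sin(f)*Z
    return pr(i,H+(x1 if c[2] else x0)*AX+(r0+h*c[1])*rad+c[0]*w/2*tan)+([v[6],v[7]] if i==5 else [0,0])
def tip(v,t,r=50): return pr(5,H-50*AX+r*np.sin(t)*AY-r*np.cos(t)*Z)+[v[6],v[7]]
def res(v,use):
    o=[np.subtract(P(i,v,c),p) for i,p,c in ob if i in use]
    if 1 in use: o.append([P(3,v,(1,1,0))[0]-276.8,P(1,v,(1,1,0))[0]-268.8])
    o.append([(v[4]-12)*3,(v[5]-12)*3]);o.append(tip(v,-.3)-c5((312,171)) if 5 in use else np.array(v[6:8]))
    return np.concatenate(o)
for use in ((5,),(2,5),(1,2,3,5)):
    r=least_squares(res,[.2,52,-52,-40,12,12,0,0],args=(use,));print(use,r.x.round(3),r.cost.round(2),'sd',np.sqrt(np.linalg.pinv(r.jac.T@r.jac)[0,0]).round(3))
print(res(r.x,use).round(1))
# scale marks / track symmetric check: nut axis
print('bolt cap face centre x-60 pred',pr(5,H-60*AX),'seen',c5((393,393)),' track ends seen',c5((233,222)),c5((615,212)))
E
```

```text
(5,) [  0.158  59.035 -44.678 -34.102  12.121  11.91    1.223   3.689] 1.74 sd 0.027
(2, 5) [  0.162  57.887 -46.484 -34.586  11.908  11.739   1.317   3.873] 5.92 sd 0.007
(1, 2, 3, 5) [  0.166  57.303 -46.595 -34.719  11.92   11.73    1.159   3.489] 6.36 sd 0.006
[-0.3  0.4  0.6  1.2 -1.  -0.4  0.1  0.4  0.8 -0.7  0.4 -1.   0.4  1.
  0.4  0.8  0.1 -0.1 -1.5  0.1  0.5 -0.4  0.1 -1.1 -0.7 -0.  -0.2 -0.8
 -0.  -0.2]
bolt cap face centre x-60 pred [222.22301585 189.64903626] seen (223.6, 193.6)  track ends seen (191.6, 159.4) (268.0, 157.4)
```

```bash
cat > go.py <<'E'
from rig import *
from h import *
from scipy.spatial.transform import Rotation as Ro
import sys
s=get_state();R=np.array(s['ee_rot'])
AY=np.array([-AX[1],AX[0],0]);R0=np.column_stack([-AX,AY,[0,0,-1]])
a=float(sys.argv[4]);T=R0@Ro.from_rotvec([a,0,0]).as_matrix()
G=np.array([float(v) for v in sys.argv[1:4]])
print(s['time'],s['tcp_pos'].round(2),s['qpos'].round(1),'d',(R.T@(G-s['tcp_pos'])).round(2),'r',(np.degrees(Ro.from_matrix(R.T@T).as_rotvec())/5).round(3),s['joint_velocities'].round(2))
E
python3 go.py 549.5 -262 231 0
```

```text
10.7 [ 470.4  -276.94  173.21] [ -54.9  -11.8  119.9   39.8   68.  -179.6] d [-98.18 -13.23   2.18] r [ 0.056  7.505 -0.525] [ 0.11  0.08  0.48  0.29  0.01 -0.04]
```

```bash
python3 -m inch '[{"dx":-30,"dy":-4,"dz":-8,"rx":0,"ry":1.6,"rz":-0.1},{"dx":-60,"dy":-8,"dz":-8,"rx":0.02,"ry":3.2,"rz":-0.2},{"dx":-85,"dy":-11,"dz":-4,"rx":0.04,"ry":4.8,"rz":-0.3},{"dx":-98.2,"dy":-13.2,"dz":2.2,"rx":0.05,"ry":6.4,"rz":-0.4},{"dx":-98.2,"dy":-13.2,"dz":2.2,"rx":0.056,"ry":7.5,"rz":-0.52},{"dx":-98.2,"dy":-13.2,"dz":2.2,"rx":0.056,"ry":7.5,"rz":-0.52},{"dx":-98.2,"dy":-13.2,"dz":2.2,"rx":0.056,"ry":7.5,"rz":-0.52}]'; python3 go.py 549 -261.2 121 0.3
```

```text
time: 11.4
tcp_pos: [549.2, -261.3, 229.5]
ee_rot: [[-0.919, -0.395, 0.001], [-0.395, 0.919, 0.004], [-0.002, 0.003, -1.0]]
ft_force: [0.9, -0.2, -0.2]
width: 85.1
grasp_force: 0.0
11.4 [ 549.18 -261.28  229.46] [ -32.5    1.8   96.3    0.2   82.  -145.8] d [  0.35  -0.19 108.46] r [ 3.473  0.022 -0.01 ] [-1.58 -1.15  1.58 -0.05  0.08  0.15]
```

```bash
python3 -m inch '[{"dx":0,"dy":0,"dz":10,"rx":1.6,"ry":0,"rz":0},{"dx":0.2,"dy":0,"dz":40,"rx":3.2,"ry":0.02,"rz":0},{"dx":0.3,"dy":0,"dz":75,"rx":3.47,"ry":0.02,"rz":0},{"dx":0.3,"dy":-0.1,"dz":98,"rx":3.47,"ry":0.02,"rz":0},{"dx":0.3,"dy":-0.1,"dz":108.5,"rx":3.47,"ry":0.02,"rz":0},{"dx":0.3,"dy":-0.1,"dz":108.5,"rx":3.47,"ry":0.02,"rz":0},{"dx":0.3,"dy":-0.1,"dz":108.5,"rx":3.47,"ry":0.02,"rz":0}]'; python3 go.py 549 -261.2 121 0.3
python3 - <<'E'
from rig import *
p=read_camera('wrist');print(p['position'])
import pickle;print(pickle.load(open('w2.pkl','rb'))[0][3])
E
```

```text
time: 12.1
tcp_pos: [548.8, -262.6, 122.6]
ee_rot: [[-0.92, -0.375, 0.117], [-0.393, 0.878, -0.273], [-0.001, -0.297, -0.955]]
ft_force: [-0.3, -0.3, 1.0]
width: 85.4
grasp_force: 0.0
12.1 [ 548.85 -262.62  122.62] [ -28.1    1.1  108.9  -12.8   57.  -135.5] d [-0.7   1.67  1.17] r [-0.018 -0.003 -0.037] [ 0.32 -0.44 -1.45 -0.25  0.08  0.19]
[ 471.62832188 -257.07716183  235.38779814]
[ 471.43567639 -255.89270826  233.71791843]
```

```bash
python3 -m inch '[{"dx":0,"dy":1.6,"dz":1.3,"rx":0,"ry":0,"rz":0},{"dx":0,"dy":1.6,"dz":1.3,"rx":0,"ry":0,"rz":0}]' - | head -2; python3 -m inch '[{"dx":0,"dy":0,"dz":0,"rx":0,"ry":0,"rz":0},{"dx":0,"dy":0,"dz":0,"rx":0,"ry":0,"rz":0},{"dx":0,"dy":0,"dz":0,"rx":0,"ry":0,"rz":0},{"dx":0,"dy":0,"dz":0,"rx":0,"ry":0,"rz":0},{"dx":0,"dy":0,"dz":0,"rx":0,"ry":0,"rz":0},{"dx":0,"dy":0,"dz":0,"rx":0,"ry":0,"rz":0},{"dx":0,"dy":0,"dz":0,"rx":0,"ry":0,"rz":0},{"dx":0,"dy":0,"dz":0,"rx":0,"ry":0,"rz":0}]' 255; python3 go.py 549 -261.2 121 -0.166
```

```text
time: 12.35
tcp_pos: [548.6, -260.9, 120.7]
time: 13.15
tcp_pos: [548.6, -261.8, 120.4]
ee_rot: [[-0.919, -0.376, 0.117], [-0.394, 0.877, -0.274], [0.0, -0.298, -0.954]]
ft_force: [1.5, -4.0, -0.5]
width: 23.0
grasp_force: 60.1
13.15 [ 548.64 -261.75  120.38] [ -28.     1.2  109.   -12.9   56.7 -135.3] d [-0.54  0.16 -0.7 ] r [-5.374e+00 -5.000e-03 -2.300e-02] [ 0.02  0.04  0.04 -0.   -0.    0.03]
```

```bash
python3 -m inch '[{"dx":0,"dy":-0.35,"dz":0.01,"rx":-0.67,"ry":0,"rz":0},{"dx":0,"dy":-0.7,"dz":0.04,"rx":-1.34,"ry":0,"rz":0},{"dx":0,"dy":-1.04,"dz":0.1,"rx":-2.0,"ry":0,"rz":0},{"dx":0,"dy":-1.4,"dz":0.17,"rx":-2.7,"ry":0,"rz":0},{"dx":0,"dy":-1.8,"dz":0.28,"rx":-3.5,"ry":0,"rz":0},{"dx":0,"dy":-2.2,"dz":0.43,"rx":-4.3,"ry":0,"rz":0},{"dx":0,"dy":-2.71,"dz":0.65,"rx":-5.37,"ry":0,"rz":0},{"dx":0,"dy":-2.71,"dz":0.65,"rx":-5.37,"ry":0,"rz":0}]' && python3 -m inch '[{"dx":0,"dy":0,"dz":0,"rx":0,"ry":0,"rz":0},{"dx":0,"dy":0,"dz":0,"rx":0,"ry":0,"rz":0},{"dx":0,"dy":0,"dz":0,"rx":0,"ry":0,"rz":0}]' | head -1
python3 - <<'E'
from rig import *
from h import *
import cv2
q=read_camera('scene');u=read_camera('side');p=read_camera('wrist')
s=get_state();R=np.array(s['ee_rot']);print('bolt by tool',.3+np.arctan2(R[2,1],-R[2,2]),s['tcp_pos'].round(1),s['ft_force'].round(1),s['width'],s['grasp_force'],s['time'])
b=cv2.resize(q['color'][205:250,240:285,::-1],(260,260),interpolation=cv2.INTER_CUBIC)
d=cv2.resize(u['color'][190:240,280:330,::-1],(260,260),interpolation=cv2.INTER_CUBIC)
a=cv2.resize(p['color'][200:330,190:320,::-1],(260,260))
cv2.imwrite('pics/w6.png',np.hstack([a,b,d]))
E
```

```text
time: 13.95
tcp_pos: [549.7, -264.2, 120.5]
ee_rot: [[-0.92, -0.387, -0.067], [-0.392, 0.907, 0.156], [0.0, 0.17, -0.986]]
ft_force: [-1.8, 1.0, 5.8]
width: 22.7
grasp_force: 61.7
time: 14.25
bolt by tool 0.4647844280706742 [ 549.7 -264.1  120.6] [ 0.2 -5.7  3.5] 22.976306479352036 61.58097062492743 14.4
```

View pics/w6.png

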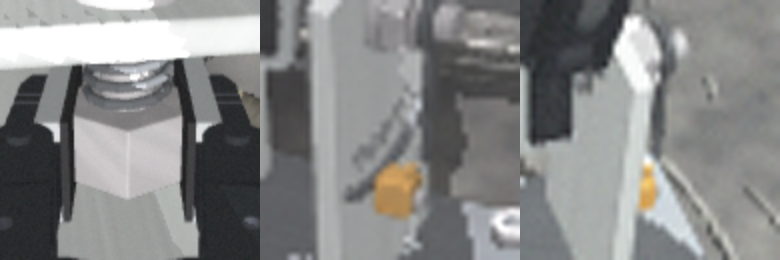

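The flats lie flush between the pads with the corner centred at (128,130), so the head hasn't slipped. In both outside views the pointer ends at the clip, and the tool reading gives a bolt angle of 0.465. Handing in.

```bash
python3 -c "
from rig import *
print(hand_in())"
```

```text
the job is handed in; nothing more can be done
None
```

I handed the job in with the bolt head still gripped at about 61 N and turned to about 0.465 rad, against a clip angle I measured at about 0.466 rad. I got the bolt angle from the tool's orientation; the outside cameras confirm the pointer on the mark only roughly. I gripped and let go once before the final grip to check the clip from the front, and did not touch the clip or the loose parts.

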